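# Move the microscopy bottles to the blue tray in reverse order

## Task

Move the four items of the microscopy set (red-capped, white-capped and black-capped bottle, and the objective in its clear canister) from the grey tray into the empty blue tray in the reverse order, one in each pocket: the item at the orange end of the grey tray goes into the pocket farthest from the blue tray's orange end, the next one beside it, and so on, so that the last one comes next to the blue tray's orange end. Keep every item upright and leave all four standing flat in their pockets.

Things in the scene. Friction and masses are not known exactly. Their poses are not given: they have to be found in the camera images.
- old_tray: GREY flat tray the row starts in, 66 x 257 mm, with an ORANGE bar 14 mm high across one end. Fixed, at any yaw, left or right. Origin: underside, middle of the row; y along the row, +y towards the orange end. Four places at x = 0, y = +90, +30, -30, -90 mm, each with one black insert holding one item
- new_tray: BLUE empty tray, 65 x 245 mm plus an ORANGE bar 14 mm high across one end. Fixed, any yaw, on the other side. Origin: underside, middle of the row; y along the row, +y towards the orange end. Four pockets 55 x 55 mm inside, centres at x = 0, y = +90, +30, -30, -90 mm; pocket floor 4 mm, wall tops 10 mm above the origin. Things lying near the trays are under 40 mm high
- lens_cleaner: white bottle with a RED cap, 34 mm across, 94 mm tall, straight graspable body up to 68 mm. Loose, under 0.25 kg, stands upright. Origin: centre of its underside, z up its axis
- lens_cleaner_insert: black rubber insert, a round disc 52 mm across and 7 mm high, in which the lens_cleaner stands at the start; fixed in the old tray and stays there. Origin: centre of its underside (5 mm above the table). Its recess is 37 mm wide, its floor 3 mm above the origin, so its rim holds the lowest 4 mm of the item
- stain_vial: small amber bottle with a WHITE cap, 25 mm across, 55 mm tall, straight graspable body up to 40 mm. Loose, under 0.25 kg, stands upright. Origin: centre of its underside, z up its axis
- stain_vial_insert: black rubber insert, a round disc 52 mm across and 7 mm high, in which the stain_vial stands at the start; fixed in the old tray and stays there. Origin: centre of its underside (5 mm above the table). Its recess is 28 mm wide, its floor 3 mm above the origin, so its rim holds the lowest 4 mm of the item
- immersion_oil: amber bottle with a BLACK cap, 29 mm across, 72 mm tall, straight graspable body up to 52 mm. Loose, under 0.25 kg, stands upright. Origin: centre of its underside, z up its axis
- immersion_oil_insert: black rubber insert, a round disc 52 mm across and 7 mm high, in which the immersion_oil stands at the start; fixed in the old tray and stays there. Origin: centre of its underside (5 mm above the table). Its recess is 32 mm wide, its floor 3 mm above the origin, so its rim holds the lowest 4 mm of the item
- objective_case: microscope objective in a round canister with CLEAR dome and black ribbed foot, 39 mm across at the foot (lowest 14 mm), 36 mm above it, 64 mm tall, graspable up to 60 mm. Loose, under 0.25 kg, stands upright. Origin: centre of its underside, z up its axis
- objective_case_insert: black rubber insert, a round disc 52 mm across and 7 mm high, in which the objective_case stands at the start; fixed in the old tray and stays there. Origin: centre of its underside (5 mm above the table). Its recess is 42 mm wide, its floor 3 mm above the origin, so its rim holds the lowest 4 mm of the item

How it is judged (in metres and radians):
At the end, for the whole second after the job is handed in: Each item stands upright (within 6 degrees), at rest on the floor of its own blue pocket (within 18 mm of the pocket's centre along each tray axis), in the mirrored place: the item whose insert is at y in the old tray is at -y in the new tray (((y of lens_cleaner_insert in the frame of old_tray between 0.078 and 0.102 m and y of lens_cleaner in the frame of new_tray between -0.108 and -0.072 m) or (y of lens_cleaner_insert in the frame of old_tray between 0.018 and 0.042 m and y of lens_cleaner in the frame of new_tray between -0.048 and -0.012 m) or (y of lens_cleaner_insert in the frame of old_tray between -0.042 and -0.018 m and y of lens_cleaner in the frame of new_tray between 0.012 and 0.048 m) or (y of lens_cleaner_insert in the frame of old_tray between -0.102 and -0.078 m and y of lens_cleaner in the frame of new_tray between 0.072 and 0.108 m)) and x of lens_cleaner in the frame of new_tray between -0.018 and 0.018 m and z of each of lens_cleaner, stain_vial, immersion_oil, objective_case in the frame of new_tray below 0.008 m and angle between each of lens_cleaner, stain_vial, immersion_oil, objective_case's own z axis and vertical below 0.1 rad and linear speed of each of lens_cleaner, stain_vial, immersion_oil, objective_case below 0.02 m/s and ((y of stain_vial_insert in the frame of old_tray between 0.078 and 0.102 m and y of stain_vial in the frame of new_tray between -0.108 and -0.072 m) or (y of stain_vial_insert in the frame of old_tray between 0.018 and 0.042 m and y of stain_vial in the frame of new_tray between -0.048 and -0.012 m) or (y of stain_vial_insert in the frame of old_tray between -0.042 and -0.018 m and y of stain_vial in the frame of new_tray between 0.012 and 0.048 m) or (y of stain_vial_insert in the frame of old_tray between -0.102 and -0.078 m and y of stain_vial in the frame of new_tray between 0.072 and 0.108 m)) and x of stain_vial in the frame of new_tray between -0.018 and 0.018 m and ((y of immersion_oil_insert in the frame of old_tray between 0.078 and 0.102 m and y of immersion_oil in the frame of new_tray between -0.108 and -0.072 m) or (y of immersion_oil_insert in the frame of old_tray between 0.018 and 0.042 m and y of immersion_oil in the frame of new_tray between -0.048 and -0.012 m) or (y of immersion_oil_insert in the frame of old_tray between -0.042 and -0.018 m and y of immersion_oil in the frame of new_tray between 0.012 and 0.048 m) or (y of immersion_oil_insert in the frame of old_tray between -0.102 and -0.078 m and y of immersion_oil in the frame of new_tray between 0.072 and 0.108 m)) and x of immersion_oil in the frame of new_tray between -0.018 and 0.018 m and ((y of objective_case_insert in the frame of old_tray between 0.078 and 0.102 m and y of objective_case in the frame of new_tray between -0.108 and -0.072 m) or (y of objective_case_insert in the frame of old_tray between 0.018 and 0.042 m and y of objective_case in the frame of new_tray between -0.048 and -0.012 m) or (y of objective_case_insert in the frame of old_tray between -0.042 and -0.018 m and y of objective_case in the frame of new_tray between 0.012 and 0.048 m) or (y of objective_case_insert in the frame of old_tray between -0.102 and -0.078 m and y of objective_case in the frame of new_tray between 0.072 and 0.108 m)) and x of objective_case in the frame of new_tray between -0.018 and 0.018 m); the robot touches nothing.
It fails at once if the lens_cleaner is tipped over (more than 40 degrees) (angle between lens_cleaner's own z axis and vertical above 0.7 rad).
It fails at once if the stain_vial is tipped over (more than 40 degrees) (angle between stain_vial's own z axis and vertical above 0.7 rad).
It fails at once if the immersion_oil is tipped over (more than 40 degrees) (angle between immersion_oil's own z axis and vertical above 0.7 rad).
It fails at once if the objective_case is tipped over (more than 40 degrees) (angle between objective_case's own z axis and vertical above 0.7 rad).
It also fails if it takes over 115 s, if anything falls off the work surface, if the arm or the gripper's body presses on something with over 40 N, if the wrist force passes 120 N, or if a joint passes its speed limit or range.

## Robot

A 6-joint arm with a two-finger parallel gripper is mounted at the origin on a cart in front of the work surface, level with it; the furniture and walls round the work are solid. World frame = base frame: x ahead of the robot, y to its left, z up, the work surface at z = 0. Lengths are in mm, angles in rad, forces in N, time in s.
With the tool pointing down it reaches from about 300 to 750 mm from the base axis. Payload 8.5 kg.
Tool frame: the origin (TCP) lies midway between the tips of the shut fingers; the grasp point (between the pads) lies 19 mm behind it; z points along the fingers, y is the line along which they close (so a half turn about z gives the same grasp; the last joint's range is limited). The gripper opens to 88 mm and grips with 3 to 60 N. Pads are 18 mm wide; open, the fingers measure 123 mm over their backs; the gripper's body (75 mm by 187 mm) begins 45 mm behind the grasp point.
Start: joints at [-1.507, 0.381, 1.297, -0, 1.464, -0.215], TCP at [151.356, -528.746, 238.748] pointing down, gripper open.
Joint ranges: [-3.11, 3.11], [-0.89, 2.33], [0.22, 2.48], [-1.42, 4.56], [0.17, 2.85], [-2.88, 2.88]. Speed limits (rad/s): [2.39, 2.39, 3.14, 3.14, 3.14, 3.14].

## Interface

Orientations are given as a unit quaternion [w, x, y, z].
In Python, from plant import arm, cams gives the robot as it stands.
- The arm moves only by the tool arm_command, never from a script. Its argument "series" is a list that holds one entry, the list of rows, each a list of 6 numbers: the shift along the tool's x, y, z in cm, then the turn, a rotation vector about the tool's x, y, z in degrees. A call has 1 to 20 rows; each row is the pose to reach, as a shift and turn from the pose commanded when the call began, along the tool's axes at that moment; what a row does not reach only later rows make up. A row lasts 1/10 s, in which the tool goes at most 50 mm and 8.59 degrees, less where a joint would pass 70% of its speed; a pose out of reach is approached as far as the arm can. A call with a gripper value outside its range is refused whole. "jaw" is the finger opening in cm, from 0 to 8.81, set as the call begins (left out, the last holds). The fingers move at their own pace and stop on an object; "squeeze" is the grip in N (left out, the last holds). Time passes only in rows, so rows that repeat a pose let the fingers close. It gives the time, the measured TCP pose, the force, the opening and the grip force at its end, in the units of the state.
- arm.observe(): the state, without advancing time (a new reading comes with each control period).
- cams.get_image(name): name is "side" or "top"; returns the picture (480x640x3 uint8, blue, green, red); there is no depth.
- cams.camera_params(name): a dict with "fx", "fy", "cx", "cy" (pixels), "xyz" and "rotation" of the camera in the world. Camera axes: x right, y down, z forward; pixel columns grow to the right and rows downward; lengths in mm; the calibration is good to about 2 mm. A picture is of the moment at which its call begins. camera_params takes no time and is no camera call.
- arm.job_done(): hands the job in; it is judged then, once.
The state is a dict: "clock": time; "qpos": joint angles; "joint_velocities": joint speeds; "joint_efforts": joint torques, N m; "tcp_pos": TCP position; "tool_rot": TCP orientation; "ft_force": force on the tool from outside, world axes, zero at the start; "ft_torque": the same for the moment, N m; "opening": finger opening in mm; "grasp_force": force on a finger pad.
Only numpy, scipy, OpenCV 4.12 (cv2) and the standard library are available. Lean on these libraries where they do the work, as an engineer would, in place of code of your own. Each camera call takes 0.05 s, during which the arm holds its last target. There are 200 camera calls.

## Working session

There is one attempt and no reset: what is moved stays moved. The work goes in short steps, Python scripts to look and compute and a tool call to move; the robot and the scene stay as the last step left them, time stands still between calls to the robot, and variables do not carry over. Pictures are saved under pics/ and viewed, at most 14 in all, crops included, and the job is handed in when it is done.

Besides the shell and the picture viewer there is one more tool, called after "Request:" by a JSON object that holds its "api" and its "payload". arm_command: Moves the arm, as the interface text tells. Its arguments: {"type":"object","properties":{"series":{"type":"array","items":{"type":"array","items":{"type":"array","items":{"type":"number"}}}},"jaw":{"type":"number"},"squeeze":{"type":"number"}},"required":["series"]}

```bash
mkdir -p pics && python3 - <<'E'
from plant import arm, cams
import cv2
s=arm.observe(); print(s)
for n in("top","side"):
    cv2.imwrite(f"pics/{n}0.png",cams.get_image(n)); print(n,cams.camera_params(n))
E
```

```text
{'clock': 0.0, 'qpos': array([-1.50728306e+00,  3.81209164e-01,  1.29827621e+00, -7.66873067e-06,
        1.46361334e+00, -2.15309808e-01]), 'joint_velocities': array([-2.53260995e-05, -1.06133507e-03,  7.10964956e-04,  9.29847581e-04,
       -1.02259446e-03, -7.35107995e-04]), 'joint_efforts': array([-1.14146667e-03, -4.37930954e+01, -2.24559224e+01,  7.12877093e-02,
        3.52200516e-02, -1.35008900e-04]), 'tcp_pos': array([ 151.34518233, -528.46434018,  238.12549826]), 'tool_rot': array([-7.51149376e-04,  9.90297603e-01,  1.38960753e-01,  5.32976062e-05]), 'ft_force': array([-0.30583148,  0.29614892, -0.05485414]), 'ft_torque': array([-0.015679  , -0.00731088, -0.0164572 ]), 'grasp_force': 0.0, 'opening': 88.11273861697573}
top {'fx': 499.5825901725899, 'fy': 499.5825901725899, 'cx': 325.3317567432598, 'cy': 241.93742824499057, 'xyz': array([ 365.08687349,  -30.93589098, 1034.01514117]), 'rotation': array([ 0.06964263, -0.69483863,  0.71389985, -0.05192469])}
side {'fx': 435.59764267752263, 'fy': 435.59764267752263, 'cx': 322.67901920069016, 'cy': 237.14595984640602, 'xyz': array([230.19383462, 693.75198246, 511.37219721]), 'rotation': array([ 0.09131189, -0.18866615,  0.85466499, -0.47498946])}
```

View pics/top0.png

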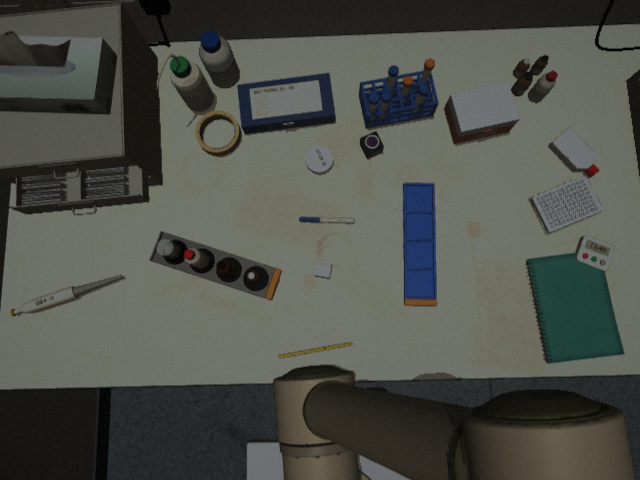

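View pics/side0.png

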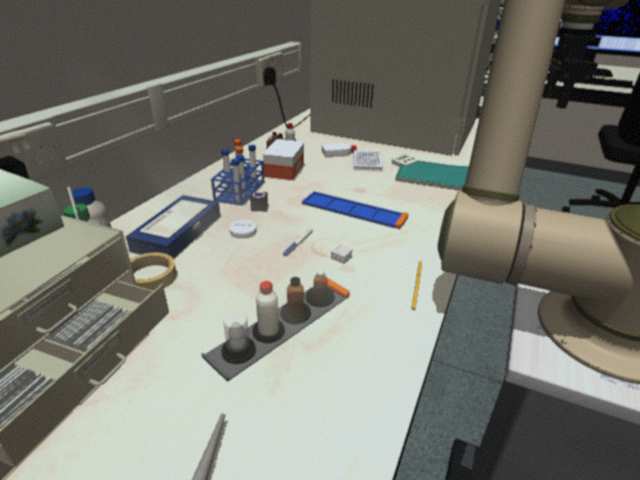

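```bash
python3 - <<'E'
import cv2,numpy as np
t=cv2.imread("pics/top0.png");s=cv2.imread("pics/side0.png")
a=cv2.resize(t[220:310,140:290],(800,480),interpolation=cv2.INTER_CUBIC)
cv2.imwrite("pics/a.png",cv2.convertScaleAbs(a,alpha=1.8))
b=cv2.resize(t[175:315,380:460],(340,595),interpolation=cv2.INTER_CUBIC)
c=cv2.resize(s[260:390,195:360],(455,358),interpolation=cv2.INTER_CUBIC)
m=np.zeros((595,800,3),np.uint8);m[:,:340]=b;m[:358,345:]=c
cv2.imwrite("pics/b.png",cv2.convertScaleAbs(m,alpha=1.5))
E
```

```text
(no output)
```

View pics/a.png

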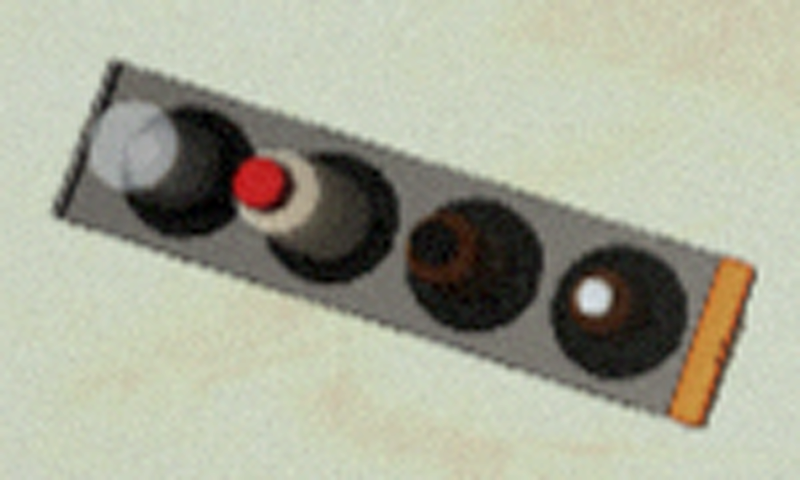

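View pics/b.png

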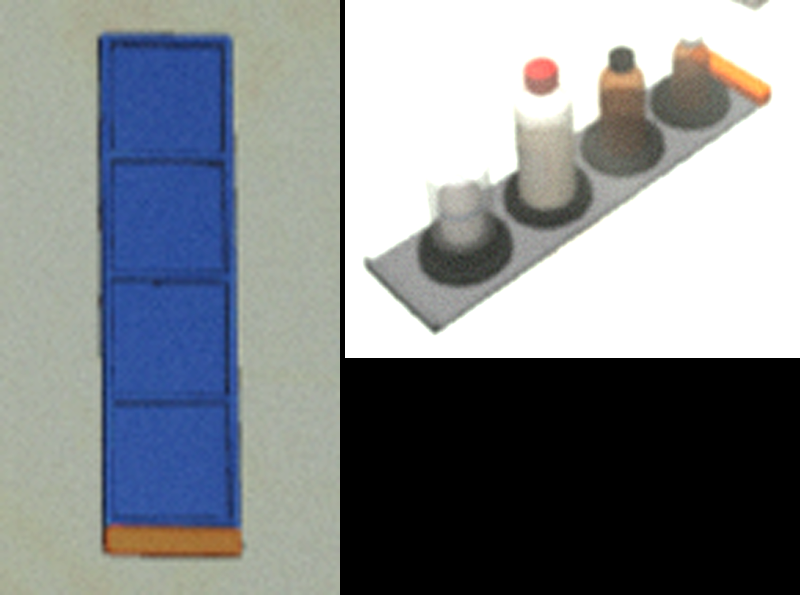

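```bash
cat > h.py <<'E'
import numpy as np, cv2
from scipy.spatial.transform import Rotation as Ro
from plant import arm, cams
def rot(q): return Ro.from_quat(np.roll(q,-1))
def unproj(n,uv,z):
    p=cams.camera_params(n); uv=np.atleast_2d(uv)
    d=np.c_[(uv[:,0]-p['cx'])/p['fx'],(uv[:,1]-p['cy'])/p['fy'],np.ones(len(uv))]
    d=rot(p['rotation']).apply(d); z=np.broadcast_to(z,len(d))
    return p['xyz']+d*((z-p['xyz'][2])/d[:,2])[:,None]
def proj(n,P):
    p=cams.camera_params(n); c=rot(p['rotation']).inv().apply(np.atleast_2d(P)-p['xyz'])
    return np.c_[c[:,0]/c[:,2]*p['fx']+p['cx'],c[:,1]/c[:,2]*p['fy']+p['cy']]
E
python3 - <<'E'
from h import *
np.set_printoptions(suppress=True,precision=1)
# grey: disc rims z=12
d=np.array([[620,312],[474,264],[330,217],[186,170]])*150/800+[140,220]
P=unproj("top",d,12)[:,:2]; print("discs",P)
y=np.array([90,30,-30,-90]); c=P.mean(0); v=(y@(P-c))/(y@y); print("old c",c,"scale",np.linalg.norm(v),"yaw of +y",np.degrees(np.arctan2(v[1],v[0])))
for i in y: print(c+i*v/np.linalg.norm(v))
g=np.array([[117,62],[57,215],[700,425],[755,265]])*150/800+[140,220]
G=unproj("top",g,[5,5,14,14]); print("grey corners",G[:,:2])
t=cv2.imread("pics/top0.png"); h=cv2.cvtColor(t,cv2.COLOR_BGR2HSV)
m=cv2.inRange(h,(100,120,60),(130,255,255)); m[:, :395]=0;m[:,450:]=0;m[:175]=0;m[320:]=0
b=cv2.boxPoints(cv2.minAreaRect(cv2.findNonZero(m))); B=unproj("top",b,8)[:,:2]; print("blue",b,B, B.mean(0),np.linalg.norm(np.roll(B,1,0)-B,axis=1))
# side check of discs
s=np.array([[465,245],[548,192],[622,140],[690,97]],float); s=(s-[345,0])*[165/455,130/358]+[195,260]
print("side discs",unproj("side",s,12)[:,:2])
# dividers
k=np.array([[168,158],[170,279],[172,402]])*[80/340,140/595]+[380,175]; print("div",unproj("top",k,9)[:,:2])
print(arm.observe()['tool_rot'])
E
```

```text
discs [[471.  136.7]
 [491.2 193.5]
 [511.2 250. ]
 [531.3 307.1]]
old c [501.2 221.8] scale 1.0041063156271368 yaw of +y -109.50625105798565
[471.1 137. ]
[491.1 193.5]
[511.2 250.1]
[531.2 306.7]
grey corners [[576.7 338.2]
 [516.  360.1]
 [426.6 105.7]
 [487.5  84. ]]
blue [[404. 183.]
 [435. 183.]
 [435. 298.]
 [404. 298.]] [[ 665.7 -177.2]
 [ 663.5 -242.5]
 [ 421.6 -227.5]
 [ 423.3 -164.7]] [ 543.5 -203. ] [242.7  65.3 242.4  62.8]
side discs [[529.  312.3]
 [508.5 257. ]
 [490.3 198.5]
 [469.6 143.1]]
div [[ 601.1 -206.2]
 [ 540.6 -203.7]
 [ 480.3 -201.2]]
[-0.   1.   0.1  0. ]
```

```bash
cat >> h.py <<'E'
def delta(x,y,z,ang,cmd=None):
    """tool-frame shift (cm) and z turn (deg) to a tool-down pose whose tool y points along ang"""
    s=arm.observe(); p=s['tcp_pos']; R=rot(s['tool_rot'])
    if cmd is not None: p=np.array(cmd)
    ty=np.radians(ang); Y=np.array([np.cos(ty),np.sin(ty),0]); Z=np.array([0,0,-1.])
    T=Ro.from_matrix(np.c_[np.cross(Y,Z),Y,Z])
    print('shift cm',np.round(R.inv().apply(np.array([x,y,z])-p)/10,2),'turn',np.round((R.inv()*T).as_rotvec(degrees=True),2))
E
python3 -c "
from h import *
delta(470.5,139.5,140,-19.5,[151.356,-528.746,238.748])"
```

```text
shift cm [ 49.07 -55.45   9.95] turn [-6.000e-02 -4.000e-02 -5.453e+01]
```

Request:
{"api": "arm_command", "payload": {"series": [[[3, -3, 0.5, 0, 0, -3], [6, -6, 1, 0, 0, -6], [9, -10, 2, 0, 0, -10], [12, -13.5, 3, 0, 0, -14], [15, -17, 3, 0, 0, -18], [18, -20.5, 4, 0, 0, -22], [21, -24, 4, 0, 0, -26], [24, -27, 5, 0, 0, -30], [27, -30.5, 5, 0, 0, -34], [30, -34, 6, 0, 0, -38], [33, -37.5, 6, 0, 0, -42], [36, -41, 7, 0, 0, -45], [39, -44.5, 8, 0, 0, -48], [42, -48, 9, 0, 0, -51], [45, -51, 9.5, 0, 0, -53], [48, -54, 9.95, 0, 0, -54.5], [49.07, -55.45, 9.95, 0, 0, -54.5], [49.07, -55.45, 9.95, 0, 0, -54.5], [49.07, -55.45, 9.95, 0, 0, -54.5], [49.07, -55.45, 9.95, 0, 0, -54.5]]], "jaw": 6, "squeeze": 15}}

```text
clock: 2.1
tcp_pos: [470.1, 138.4, 139.3]
tool_rot: [-0.0, 0.817, 0.577, -0.0]
ft_force: [0.4, -0.3, 0.1]
opening: 59.8
grasp_force: 0.0
```

```bash
python3 - <<'E'
from h import *
s=arm.observe();print(s['clock'],s['tcp_pos'],s['tool_rot'],s['qpos'],s['opening'])
t=cams.get_image("top");d=cams.get_image("side")
cv2.imwrite("pics/t1.png",t);cv2.imwrite("pics/s1.png",d)
m=np.zeros((600,800,3),np.uint8)
m[:,:400]=cv2.resize(t[170:320,170:270+0],(400,600));m[:480,400:]=cv2.resize(d[220:340,270:370],(400,480))
cv2.imwrite("pics/c.png",cv2.convertScaleAbs(m,alpha=1.5))
print(proj("top",s['tcp_pos']),proj("side",s['tcp_pos']))
delta(470.5,139.5,20,-19.5)
E
```

```text
2.1 [470.10295016 138.43146246 139.28833044] [-3.99981158e-05  8.17091027e-01  5.76508635e-01 -2.13861615e-04] [ 4.43373901e-02  3.80647629e-01  1.61845599e+00 -1.79712739e-04
  1.14289229e+00  3.86309697e-01] 59.846318388492485
[[243.76757703 272.03837377]] [[322.56606954 232.94548796]]
shift cm [ 0.11 -0.02 11.94] turn [ 0.01  0.   -0.11]
```

View pics/c.png

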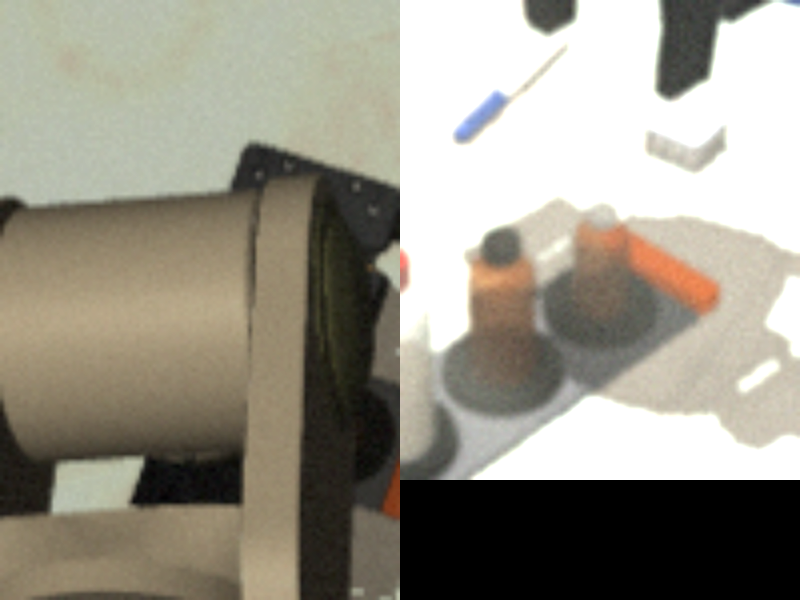

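Request:
{"api": "arm_command", "payload": {"series": [[[0.1, 0, 2, 0, 0, 0], [0.1, 0, 4.5, 0, 0, 0], [0.1, 0, 7, 0, 0, 0], [0.1, 0, 9, 0, 0, 0], [0.1, 0, 10.5, 0, 0, 0], [0.1, 0, 11.5, 0, 0, 0], [0.1, 0, 11.9, 0, 0, 0], [0.1, 0, 11.9, 0, 0, 0]]]}}

```text
clock: 3.0
tcp_pos: [470.9, 140.1, 20.3]
tool_rot: [-0.0, 0.817, 0.577, -0.0]
ft_force: [1.2, -0.1, 0.8]
opening: 59.9
grasp_force: 0.0
```

Request:
{"api": "arm_command", "payload": {"series": [[[0, 0, 0, 0, 0, 0], [0, 0, 0, 0, 0, 0], [0, 0, 0, 0, 0, 0], [0, 0, 0, 0, 0, 0], [0, 0, 0, 0, 0, 0], [0, 0, 0, 0, 0, 0], [0, 0, 0, 0, 0, 0], [0, 0, 0, 0, 0, 0]]], "jaw": 1.5}}

```text
clock: 3.8
tcp_pos: [472.1, 140.2, 20.8]
tool_rot: [0.001, 0.817, 0.577, 0.001]
ft_force: [4.2, -1.6, 3.9]
opening: 24.6
grasp_force: 15.0
```

Request:
{"api": "arm_command", "payload": {"series": [[[0, 0, -0.3, 0, 0, 0], [0, 0, -0.8, 0, 0, 0], [0, 0, -1.5, 0, 0, 0], [0, 0, -3, 0, 0, 0], [0, 0, -5, 0, 0, 0], [0, 0, -7, 0, 0, 0], [0, 0, -9, 0, 0, 0], [0, 0, -11, 0, 0, 0], [0, 0, -12.5, 0, 0, 0], [0, 0, -13, 0, 0, 0], [0, 0, -13, 0, 0, 0]]]}}

```text
clock: 4.9
tcp_pos: [470.5, 140.4, 150.5]
tool_rot: [-0.0, 0.817, 0.577, 0.0]
ft_force: [-0.1, -0.3, -0.1]
opening: 24.4
grasp_force: 15.0
```

```bash
python3 -c "
from h import *
s=arm.observe();print(s['tcp_pos'],s['opening'],s['grasp_force'],s['ft_force'])
delta(631.4,-207.2,150,-92.4)"
```

```text
[470.54750274 140.4252839  150.52763247] 24.408113858907072 14.980202070437372 [-0.11573452 -0.26490793 -0.06422278]
shift cm [-27.39  26.77   0.05] turn [-0.000e+00 -1.000e-02  7.288e+01]
```

Request:
{"api": "arm_command", "payload": {"series": [[[-0.6, 0.6, 0, 0, 0, 1.6], [-1.8, 1.8, 0, 0, 0, 4.8], [-3.5, 3.4, 0, 0, 0, 9.3], [-5.3, 5.2, 0, 0, 0, 14], [-7.1, 6.9, 0, 0, 0, 19], [-9, 8.8, 0, 0, 0, 24], [-10.9, 10.6, 0, 0, 0, 29], [-12.8, 12.5, 0, 0, 0, 34], [-14.7, 14.4, 0, 0, 0, 39], [-16.6, 16.2, 0, 0, 0, 44], [-18.5, 18.1, 0, 0, 0, 49], [-20.4, 19.9, 0, 0, 0, 54], [-22.3, 21.8, 0, 0, 0, 59], [-24, 23.5, 0, 0, 0, 64], [-25.5, 25, 0, 0, 0, 68], [-26.6, 26, 0, 0, 0, 71], [-27.2, 26.6, 0, 0, 0, 72.5], [-27.4, 26.8, 0, 0, 0, 72.9], [-27.4, 26.8, 0, 0, 0, 72.9], [-27.4, 26.8, 0, 0, 0, 72.9]]]}}

```text
clock: 6.9
tcp_pos: [631.6, -206.9, 150.1]
tool_rot: [-0.0, 1.0, -0.021, -0.0]
ft_force: [-0.7, 0.1, -0.1]
opening: 24.9
grasp_force: 15.0
```

```bash
python3 - <<'E'
from h import *
s=arm.observe();print(s['tcp_pos'],s['opening'],s['grasp_force'],s['qpos'][5])
delta(631.4,-207.2,16.5,-92.4)
d=cams.get_image("side");t=cams.get_image("top")
m=np.zeros((480,800,3),np.uint8)
m[:,:480]=cv2.resize(d[130:250,300:420],(480,480));m[:480,480:]=cv2.resize(t[160:320,380:460+27],(320,480))
cv2.imwrite("pics/d.png",cv2.convertScaleAbs(m,alpha=1.4))
E
```

```text
[ 631.64429537 -206.88210556  150.13039986] 24.92763518039236 14.980088621377945 1.1178441166459923
shift cm [-0.02  0.04 13.36] turn [-0.02  0.03  0.03]
```

View pics/d.png

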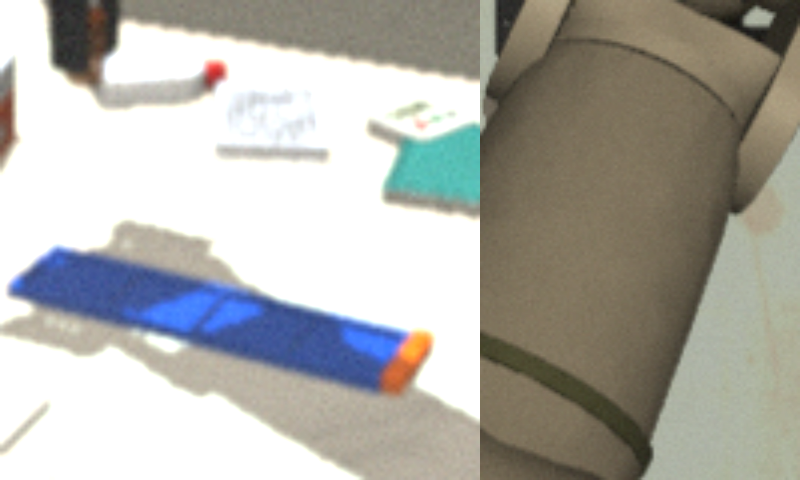

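Request:
{"api": "arm_command", "payload": {"series": [[[0, 0, 1, 0, 0, 0], [0, 0, 3, 0, 0, 0], [0, 0, 5.5, 0, 0, 0], [0, 0, 8, 0, 0, 0], [0, 0, 10, 0, 0, 0], [0, 0, 11.5, 0, 0, 0], [0, 0, 12.3, 0, 0, 0], [0, 0, 12.8, 0, 0, 0], [0, 0, 13.1, 0, 0, 0], [0, 0, 13.3, 0, 0, 0], [0, 0, 13.3, 0, 0, 0], [0, 0, 13.3, 0, 0, 0]]]}}

```text
clock: 8.2
tcp_pos: [632.1, -207.6, 17.8]
tool_rot: [0.0, 1.0, -0.021, 0.0]
ft_force: [-0.7, -0.5, -0.3]
opening: 24.2
grasp_force: 15.0
```

Request:
{"api": "arm_command", "payload": {"series": [[[0, 0, 0, 0, 0, 0], [0, 0, 0, 0, 0, 0], [0, 0, 0, 0, 0, 0], [0, 0, 0, 0, 0, 0], [0, 0, 0, 0, 0, 0], [0, 0, -1, 0, 0, 0], [0, 0, -3, 0, 0, 0], [0, 0, -6, 0, 0, 0], [0, 0, -9, 0, 0, 0], [0, 0, -12, 0, 0, 0], [0, 0, -13.3, 0, 0, 0], [0, 0, -13.3, 0, 0, 0]]], "jaw": 6}}

```text
clock: 9.4
tcp_pos: [632.4, -207.7, 152.3]
tool_rot: [0.001, 1.0, -0.021, 0.002]
ft_force: [0.1, -1.4, -0.8]
opening: 59.7
grasp_force: 0.0
```

```bash
python3 - <<'E'
from h import *
s=arm.observe();print(s['tcp_pos'],s['opening'])
d=cams.get_image("side")
cv2.imwrite("pics/e.png",cv2.convertScaleAbs(cv2.resize(d[150:240,290:410],(640,480)),alpha=1.2))
print(proj("side",[631.4,-207.2,59]),proj("side",[631.4,-207.2,4]))
delta(491,196,150,-19.5)
E
```

```text
[ 632.4035395  -207.72808176  152.2887203 ] 59.743329931084396
[[319.55202949 179.64859063]] [[319.13297587 199.52263631]]
shift cm [-1.578e+01 -3.972e+01  1.000e-02] turn [ 3.000e-02 -2.000e-02 -7.293e+01]
```

View pics/e.png

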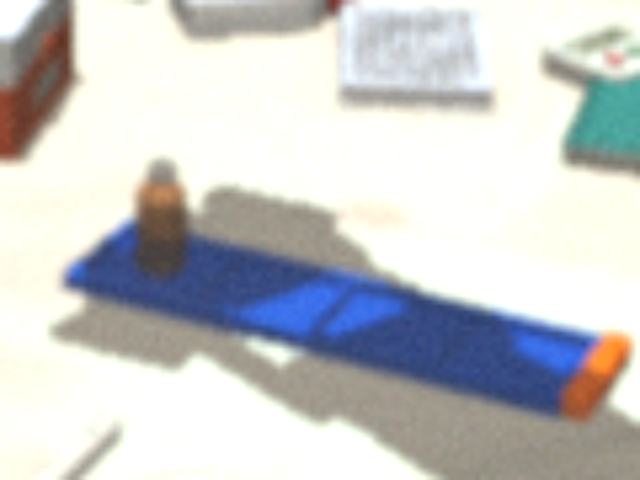

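Request:
{"api": "arm_command", "payload": {"series": [[[-0.4, -1, 0, 0, 0, -2], [-1.2, -3, 0, 0, 0, -6], [-2.4, -6, 0, 0, 0, -11], [-3.6, -9, 0, 0, 0, -17], [-4.8, -12, 0, 0, 0, -23], [-6, -15, 0, 0, 0, -29], [-7.2, -18, 0, 0, 0, -35], [-8.4, -21, 0, 0, 0, -41], [-9.6, -24, 0, 0, 0, -47], [-10.8, -27, 0, 0, 0, -53], [-12, -30, 0, 0, 0, -59], [-13.2, -33, 0, 0, 0, -64], [-14.4, -36, 0, 0, 0, -68], [-15.3, -38.5, 0, 0, 0, -71.5], [-15.8, -39.7, 0, 0, 0, -72.9], [-15.8, -39.7, 0, 0, 0, -72.9], [-15.8, -39.7, 0, 0, 0, -72.9]]]}}

```text
clock: 11.15
tcp_pos: [490.7, 195.3, 149.8]
tool_rot: [-0.0, 0.817, 0.577, -0.0]
ft_force: [-0.5, 0.0, -0.2]
opening: 60.3
grasp_force: 0.0
```

```bash
python3 -c "
from h import *
print(arm.observe()['tcp_pos']);delta(491,196,31,-19.5)"
```

```text
[490.74186097 195.31716647 149.77571818]
shift cm [8.000e-02 1.000e-02 1.188e+01] turn [-0.04  0.04 -0.06]
```

Request:
{"api": "arm_command", "payload": {"series": [[[0.1, 0.1, 2, 0, 0, 0], [0.1, 0.1, 4.5, 0, 0, 0], [0.1, 0.1, 7, 0, 0, 0], [0.1, 0.1, 9, 0, 0, 0], [0.1, 0.1, 10.5, 0, 0, 0], [0.1, 0.1, 11.5, 0, 0, 0], [0.1, 0.1, 11.9, 0, 0, 0], [0.1, 0.1, 11.9, 0, 0, 0], [0.1, 0.1, 11.9, 0, 0, 0]]]}}

```text
clock: 12.05
tcp_pos: [492.5, 196.3, 31.8]
tool_rot: [0.0, 0.817, 0.577, 0.0]
ft_force: [0.3, -0.2, -0.2]
opening: 59.8
grasp_force: 0.0
```

Request:
{"api": "arm_command", "payload": {"series": [[[0, 0, 0, 0, 0, 0], [0, 0, 0, 0, 0, 0], [0, 0, 0, 0, 0, 0], [0, 0, 0, 0, 0, 0], [0, 0, 0, 0, 0, 0], [0, 0, 0, 0, 0, 0], [0, 0, 0, 0, 0, 0]]], "jaw": 1.9}}

```text
clock: 12.75
tcp_pos: [492.2, 196.5, 31.4]
tool_rot: [0.0, 0.817, 0.577, 0.0]
ft_force: [0.9, -0.3, 1.3]
opening: 28.6
grasp_force: 15.0
```

Request:
{"api": "arm_command", "payload": {"series": [[[0, 0, -0.3, 0, 0, 0], [0, 0, -0.8, 0, 0, 0], [0, 0, -1.5, 0, 0, 0], [0, 0, -3, 0, 0, 0], [0, 0, -5, 0, 0, 0], [0, 0, -7, 0, 0, 0], [0, 0, -9, 0, 0, 0], [0, 0, -11, 0, 0, 0], [0, 0, -12.5, 0, 0, 0], [0, 0, -13, 0, 0, 0], [0, 0, -13, 0, 0, 0]]]}}

```text
clock: 13.85
tcp_pos: [492.1, 196.5, 161.8]
tool_rot: [0.0, 0.817, 0.577, 0.0]
ft_force: [0.2, 0.1, 0.2]
opening: 28.7
grasp_force: 15.0
```

```bash
python3 -c "
from h import *
print(arm.observe()['tcp_pos']);delta(571.5,-204.7,160,-92.4)"
```

```text
[492.07179412 196.49284071 161.82642347]
shift cm [-35.16  20.89   0.18] turn [ 3.000e-02 -6.000e-02  7.288e+01]
```

Request:
{"api": "arm_command", "payload": {"series": [[[-0.7, 0.4, 0, 0, 0, 1.5], [-2.1, 1.2, 0, 0, 0, 4.5], [-4.2, 2.5, 0, 0, 0, 9], [-6.6, 3.9, 0, 0, 0, 14], [-9.1, 5.4, 0, 0, 0, 19], [-11.6, 6.9, 0, 0, 0, 24], [-14.1, 8.4, 0, 0, 0, 29], [-16.6, 9.9, 0, 0, 0, 34], [-19.1, 11.4, 0, 0, 0, 39], [-21.6, 12.9, 0, 0, 0, 44], [-24.1, 14.3, 0, 0, 0, 49], [-26.6, 15.8, 0, 0, 0, 54], [-29, 17.2, 0, 0, 0, 59], [-31.2, 18.5, 0, 0, 0, 64], [-33, 19.6, 0.1, 0, 0, 68], [-34.3, 20.4, 0.1, 0, 0, 71], [-35, 20.8, 0.2, 0, 0, 72.5], [-35.2, 20.9, 0.2, 0, 0, 72.9], [-35.2, 20.9, 0.2, 0, 0, 72.9], [-35.2, 20.9, 0.2, 0, 0, 72.9]]]}}

```text
clock: 15.85
tcp_pos: [571.3, -204.5, 159.2]
tool_rot: [-0.0, 1.0, -0.021, -0.0]
ft_force: [-0.0, -1.6, -0.4]
opening: 28.5
grasp_force: 15.0
```

```bash
python3 -c "
from h import *
print(arm.observe()['tcp_pos']);delta(571.5,-204.7,28,-92.4)"
```

```text
[ 571.27375671 -204.46575973  159.18450485]
shift cm [ 0.03  0.03 13.12] turn [-0.02  0.02  0.04]
```

Request:
{"api": "arm_command", "payload": {"series": [[[0, 0, 1, 0, 0, 0], [0, 0, 3, 0, 0, 0], [0, 0, 5.5, 0, 0, 0], [0, 0, 8, 0, 0, 0], [0, 0, 10, 0, 0, 0], [0, 0, 11.5, 0, 0, 0], [0, 0, 12.3, 0, 0, 0], [0, 0, 12.8, 0, 0, 0], [0, 0, 13.1, 0, 0, 0], [0, 0, 13.2, 0, 0, 0], [0, 0, 13.2, 0, 0, 0], [0, 0, 13.2, 0, 0, 0]]]}}

```text
clock: 17.05
tcp_pos: [571.6, -205.3, 27.7]
tool_rot: [0.0, 1.0, -0.021, 0.0]
ft_force: [0.1, -0.9, -0.6]
opening: 28.6
grasp_force: 15.0
```

Request:
{"api": "arm_command", "payload": {"series": [[[0, 0, 0, 0, 0, 0], [0, 0, 0, 0, 0, 0], [0, 0, 0, 0, 0, 0], [0, 0, 0, 0, 0, 0], [0, 0, 0, 0, 0, 0], [0, 0, -1, 0, 0, 0], [0, 0, -3, 0, 0, 0], [0, 0, -6, 0, 0, 0], [0, 0, -9, 0, 0, 0], [0, 0, -12, 0, 0, 0], [0, 0, -13, 0, 0, 0], [0, 0, -13, 0, 0, 0]]], "jaw": 6}}

```text
clock: 18.25
tcp_pos: [571.8, -205.3, 158.6]
tool_rot: [0.001, 1.0, -0.021, 0.001]
ft_force: [0.9, 0.6, -0.6]
opening: 60.0
grasp_force: 0.0
```

```bash
python3 -c "
from h import *
print(arm.observe()['tcp_pos']);delta(532,309,165,-19.5)"
```

```text
[ 571.76847612 -205.34031398  158.59982185]
shift cm [ -6.15 -51.22  -0.73] turn [ 1.600e-01 -7.000e-02 -7.292e+01]
```

Request:
{"api": "arm_command", "payload": {"series": [[[0, -1.3, 0, 0, 0, -2], [-0.3, -3.7, -0.7, 0, 0, -5], [-0.7, -7, -0.7, 0, 0, -10], [-1.2, -10.5, -0.7, 0, 0, -15], [-1.7, -14, -0.7, 0, 0, -20], [-2.1, -17.5, -0.7, 0, 0, -25], [-2.5, -21, -0.7, 0, 0, -30], [-2.9, -24.5, -0.7, 0, 0, -35], [-3.4, -28, -0.7, 0, 0, -40], [-3.8, -31.5, -0.7, 0, 0, -45], [-4.2, -35, -0.7, 0, 0, -50], [-4.6, -38.5, -0.7, 0, 0, -55], [-5, -42, -0.7, 0, 0, -60], [-5.4, -45.5, -0.7, 0, 0, -65], [-5.8, -48.5, -0.7, 0, 0, -69], [-6.1, -50.5, -0.7, 0, 0, -72], [-6.15, -51.2, -0.7, 0, 0, -72.9], [-6.15, -51.2, -0.7, 0, 0, -72.9], [-6.15, -51.2, -0.7, 0, 0, -72.9]]]}}

```text
clock: 20.15
tcp_pos: [531.5, 308.3, 163.6]
tool_rot: [-0.0, 0.817, 0.577, -0.001]
ft_force: [0.7, -0.4, 0.5]
opening: 59.9
grasp_force: 0.0
```

```bash
python3 -c "
from h import *
print(arm.observe()['tcp_pos']);delta(532,309,28,-19.5)"
```

```text
[531.45648034 308.26693541 163.57645314]
shift cm [ 0.1   0.04 13.56] turn [-0.05  0.06 -0.09]
```

Request:
{"api": "arm_command", "payload": {"series": [[[0.1, 0, 2, 0, 0, 0], [0.1, 0, 5, 0, 0, 0], [0.1, 0, 8, 0, 0, 0], [0.1, 0, 10.5, 0, 0, 0], [0.1, 0, 12, 0, 0, 0], [0.1, 0, 13, 0, 0, 0], [0.1, 0, 13.5, 0, 0, 0], [0.1, 0, 13.5, 0, 0, 0], [0.1, 0, 13.5, 0, 0, 0]]]}}

```text
clock: 21.05
tcp_pos: [532.4, 309.9, 30.1]
tool_rot: [0.0, 0.817, 0.577, 0.001]
ft_force: [0.1, 0.5, 0.2]
opening: 59.9
grasp_force: 0.0
```

Request:
{"api": "arm_command", "payload": {"series": [[[0, 0, 0, 0, 0, 0], [0, 0, 0, 0, 0, 0], [0, 0, 0, 0, 0, 0], [0, 0, 0, 0, 0, 0], [0, 0, 0, 0, 0, 0], [0, 0, 0, 0, 0, 0], [0, 0, 0, 0, 0, 0]]], "jaw": 2.6}}

```text
clock: 21.75
tcp_pos: [532.2, 310.0, 29.6]
tool_rot: [0.0, 0.817, 0.577, 0.0]
ft_force: [-0.8, -0.6, 3.2]
opening: 34.7
grasp_force: 15.0
```

Request:
{"api": "arm_command", "payload": {"series": [[[0, 0, -0.3, 0, 0, 0], [0, 0, -0.8, 0, 0, 0], [0, 0, -1.5, 0, 0, 0], [0, 0, -3, 0, 0, 0], [0, 0, -5, 0, 0, 0], [0, 0, -7, 0, 0, 0], [0, 0, -9, 0, 0, 0], [0, 0, -11, 0, 0, 0], [0, 0, -13, 0, 0, 0], [0, 0, -14, 0, 0, 0], [0, 0, -14, 0, 0, 0]]]}}

```text
clock: 22.85
tcp_pos: [532.3, 310.1, 170.6]
tool_rot: [0.0, 0.817, 0.577, 0.001]
ft_force: [0.6, 0.2, -1.1]
opening: 34.6
grasp_force: 15.0
```

```bash
python3 -c "
from h import *
print(arm.observe()['tcp_pos']);delta(451.6,-199.8,168,-92.4)"
```

```text
[532.26743435 310.07730164 170.60289336]
shift cm [-50.75   9.44   0.2 ] turn [ 4.000e-02 -1.500e-01  7.288e+01]
```

```bash
python3 - <<'E'
from h import *
d=cams.get_image("side"); u,v=proj("side",arm.observe()['tcp_pos'])[0].astype(int);print(u,v)
u0=max(u-70,0);v0=max(v-60,0)
cv2.imwrite("pics/f.png",cv2.convertScaleAbs(cv2.resize(d[v0:v0+120,u0:u0+140],(700,600)),alpha=1.2))
E
```

```text
228 263
```

View pics/f.png

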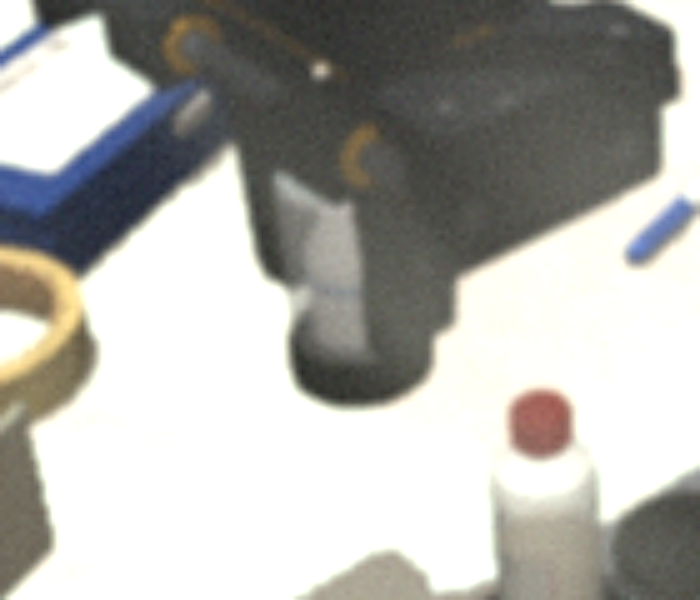

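Request:
{"api": "arm_command", "payload": {"series": [[[-0.8, 0.1, 0, 0, 0, 1], [-2.4, 0.4, 0, 0, 0, 3.5], [-4.8, 0.9, 0, 0, 0, 7], [-7.8, 1.5, 0, 0, 0, 11], [-11, 2, 0, 0, 0, 16], [-14.2, 2.6, 0, 0, 0, 20], [-17.4, 3.2, 0, 0, 0, 25], [-20.6, 3.8, 0, 0, 0, 30], [-23.8, 4.4, 0, 0, 0, 34], [-27, 5, 0, 0, 0, 39], [-30.2, 5.6, 0, 0, 0, 43], [-33.4, 6.2, 0, 0, 0, 48], [-36.6, 6.8, 0, 0, 0, 53], [-39.8, 7.4, 0, 0, 0, 57], [-43, 8, 0, 0, 0, 62], [-46, 8.6, 0, 0, 0, 66], [-48.4, 9, 0, 0, 0, 69.5], [-50, 9.3, 0, 0, 0, 72], [-50.7, 9.4, 0, 0, 0, 72.9], [-50.7, 9.4, 0, 0, 0, 72.9]]]}}

```text
clock: 24.9
tcp_pos: [450.5, -199.7, 168.6]
tool_rot: [-0.0, 1.0, -0.022, -0.001]
ft_force: [0.1, 0.0, -1.3]
opening: 34.3
grasp_force: 15.0
```

Request:
{"api": "arm_command", "payload": {"series": [[[0, 0, 0, 0, 0, 0], [0, 0, 0, 0, 0, 0], [0, 0, 0, 0, 0, 0]]]}}

```text
clock: 25.2
tcp_pos: [451.2, -198.6, 169.3]
tool_rot: [-0.0, 1.0, -0.021, -0.0]
ft_force: [0.6, -0.8, -1.8]
opening: 34.3
grasp_force: 15.0
```

```bash
python3 -c "
from h import *
print(arm.observe()['tcp_pos']);delta(451.6,-199.8,26,-92.4)"
```

```text
[ 451.2071724  -198.63317807  169.26405997]
shift cm [ 0.04  0.12 14.33] turn [-0.    0.    0.05]
```

Request:
{"api": "arm_command", "payload": {"series": [[[0, 0.1, 1, 0, 0, 0], [0, 0.1, 3, 0, 0, 0], [0, 0.1, 5.5, 0, 0, 0], [0, 0.1, 8, 0, 0, 0], [0, 0.1, 10.5, 0, 0, 0], [0, 0.1, 12.3, 0, 0, 0], [0, 0.1, 13.3, 0, 0, 0], [0, 0.1, 13.8, 0, 0, 0], [0, 0.1, 14.1, 0, 0, 0], [0, 0.1, 14.3, 0, 0, 0], [0, 0.1, 14.3, 0, 0, 0], [0, 0.1, 14.3, 0, 0, 0]]]}}

```text
clock: 26.4
tcp_pos: [451.2, -200.5, 26.7]
tool_rot: [0.0, 1.0, -0.021, 0.0]
ft_force: [0.5, 0.2, -1.7]
opening: 34.4
grasp_force: 15.0
```

Request:
{"api": "arm_command", "payload": {"series": [[[0, 0, 0, 0, 0, 0], [0, 0, 0, 0, 0, 0], [0, 0, 0, 0, 0, 0], [0, 0, 0, 0, 0, 0], [0, 0, 0, 0, 0, 0], [0, 0, -1, 0, 0, 0], [0, 0, -3, 0, 0, 0], [0, 0, -6, 0, 0, 0], [0, 0, -9, 0, 0, 0], [0, 0, -12, 0, 0, 0], [0, 0, -14, 0, 0, 0], [0, 0, -14, 0, 0, 0]]], "jaw": 6}}

```text
clock: 27.6
tcp_pos: [451.9, -200.9, 169.2]
tool_rot: [0.002, 1.0, -0.021, 0.002]
ft_force: [0.5, -0.0, -0.1]
opening: 60.0
grasp_force: 0.0
```

```bash
python3 -c "
from h import *
print(arm.observe()['tcp_pos']);delta(512,252.5,175,-19.5)"
```

```text
[ 451.89345742 -200.88705419  169.23711736]
shift cm [  4.09 -45.55  -0.71] turn [  0.34  -0.12 -72.92]
```

Request:
{"api": "arm_command", "payload": {"series": [[[0, -1, -0.3, 0, 0, -2], [0.3, -3, -0.7, 0, 0, -5], [0.6, -6, -0.7, 0, 0, -10], [0.9, -9, -0.7, 0, 0, -15], [1.2, -12, -0.7, 0, 0, -20], [1.5, -15, -0.7, 0, 0, -25], [1.8, -18.5, -0.7, 0, 0, -30], [2.1, -22, -0.7, 0, 0, -35], [2.4, -25.5, -0.7, 0, 0, -40], [2.7, -29, -0.7, 0, 0, -45], [3, -32.5, -0.7, 0, 0, -50], [3.2, -36, -0.7, 0, 0, -56], [3.5, -39, -0.7, 0, 0, -62], [3.8, -42, -0.7, 0, 0, -67], [4, -44, -0.7, 0, 0, -71], [4.1, -45.5, -0.7, 0, 0, -72.9], [4.1, -45.5, -0.7, 0, 0, -72.9], [4.1, -45.5, -0.7, 0, 0, -72.9], [4.1, -45.5, -0.7, 0, 0, -72.9]]]}}

```text
clock: 29.5
tcp_pos: [511.2, 251.7, 173.1]
tool_rot: [-0.0, 0.817, 0.576, -0.0]
ft_force: [0.2, 0.0, -0.1]
opening: 60.0
grasp_force: 0.0
```

```bash
python3 -c "
from h import *
print(arm.observe()['tcp_pos']);delta(512,252.5,48,-19.5)"
```

```text
[511.1585346  251.65479245 173.1147009 ]
shift cm [ 0.11  0.06 12.51] turn [-0.02  0.03 -0.12]
```

Request:
{"api": "arm_command", "payload": {"series": [[[0.1, 0.1, 2, 0, 0, 0], [0.1, 0.1, 5, 0, 0, 0], [0.1, 0.1, 8, 0, 0, 0], [0.1, 0.1, 10.5, 0, 0, 0], [0.1, 0.1, 12, 0, 0, 0], [0.1, 0.1, 12.7, 0, 0, 0], [0.1, 0.1, 12.9, 0, 0, 0], [0.1, 0.1, 12.9, 0, 0, 0], [0.1, 0.1, 12.9, 0, 0, 0]]]}}

```text
clock: 30.4
tcp_pos: [513.0, 253.1, 45.2]
tool_rot: [0.0, 0.817, 0.577, 0.001]
ft_force: [-0.1, 0.2, -0.3]
opening: 60.0
grasp_force: 0.0
```

Request:
{"api": "arm_command", "payload": {"series": [[[0, 0, 0, 0, 0, 0], [0, 0, 0, 0, 0, 0], [0, 0, 0, 0, 0, 0], [0, 0, 0, 0, 0, 0], [0, 0, 0, 0, 0, 0], [0, 0, 0, 0, 0, 0], [0, 0, 0, 0, 0, 0]]], "jaw": 2.4}}

```text
clock: 31.1
tcp_pos: [512.7, 253.2, 44.4]
tool_rot: [0.0, 0.817, 0.577, 0.0]
ft_force: [0.2, -0.5, 3.0]
opening: 33.2
grasp_force: 15.0
```

Request:
{"api": "arm_command", "payload": {"series": [[[0, 0, -0.3, 0, 0, 0], [0, 0, -0.8, 0, 0, 0], [0, 0, -1.5, 0, 0, 0], [0, 0, -3, 0, 0, 0], [0, 0, -5, 0, 0, 0], [0, 0, -7, 0, 0, 0], [0, 0, -9, 0, 0, 0], [0, 0, -11, 0, 0, 0], [0, 0, -13, 0, 0, 0], [0, 0, -14, 0, 0, 0], [0, 0, -14, 0, 0, 0]]]}}

```text
clock: 32.2
tcp_pos: [512.9, 253.3, 185.6]
tool_rot: [0.0, 0.817, 0.577, 0.001]
ft_force: [0.8, 0.0, -0.7]
opening: 33.4
grasp_force: 15.0
```

```bash
python3 -c "
from h import *
print(arm.observe()['tcp_pos']);delta(511.5,-202.3,185,-92.4)"
```

```text
[512.89589197 253.2542924  185.56911062]
shift cm [-4.298e+01  1.509e+01  3.000e-02] turn [ 5.000e-02 -1.500e-01  7.288e+01]
```

Request:
{"api": "arm_command", "payload": {"series": [[[-0.7, 0.2, 0, 0, 0, 1], [-2, 0.7, 0, 0, 0, 3.5], [-4, 1.4, 0, 0, 0, 7], [-6.5, 2.3, 0, 0, 0, 11], [-9.2, 3.2, 0, 0, 0, 16], [-12, 4.2, 0, 0, 0, 20], [-14.7, 5.1, 0, 0, 0, 25], [-17.4, 6.1, 0, 0, 0, 30], [-20.1, 7.1, 0, 0, 0, 34], [-22.8, 8, 0, 0, 0, 39], [-25.5, 9, 0, 0, 0, 43], [-28.2, 9.9, 0, 0, 0, 48], [-31, 10.9, 0, 0, 0, 53], [-33.7, 11.8, 0, 0, 0, 57], [-36.4, 12.8, 0, 0, 0, 62], [-39, 13.7, 0, 0, 0, 66], [-41, 14.4, 0, 0, 0, 69.5], [-42.4, 14.9, 0, 0, 0, 72], [-43, 15.1, 0, 0, 0, 72.9], [-43, 15.1, 0, 0, 0, 72.9]]]}}

```text
clock: 34.2
tcp_pos: [510.8, -203.1, 183.9]
tool_rot: [-0.0, 1.0, -0.022, -0.0]
ft_force: [-0.5, -0.7, -0.5]
opening: 33.2
grasp_force: 15.0
```

Request:
{"api": "arm_command", "payload": {"series": [[[0, 0, 0, 0, 0, 0], [0, 0, 0, 0, 0, 0], [0, 0, 0, 0, 0, 0]]]}}

```text
clock: 34.5
tcp_pos: [511.2, -201.9, 184.3]
tool_rot: [-0.0, 1.0, -0.021, 0.0]
ft_force: [0.1, -0.0, -0.7]
opening: 33.9
grasp_force: 15.0
```

```bash
python3 - <<'E'
from h import *
print(arm.observe()['tcp_pos']);delta(511.5,-202.3,41,-92.4)
d=cams.get_image("side")
cv2.imwrite("pics/g.png",cv2.convertScaleAbs(cv2.resize(d[110:250,280:440],(686,600)),alpha=1.2))
E
```

```text
[ 511.21076885 -201.90967693  184.3264785 ]
shift cm [ 0.03  0.04 14.33] turn [-0.   -0.    0.04]
```

View pics/g.png

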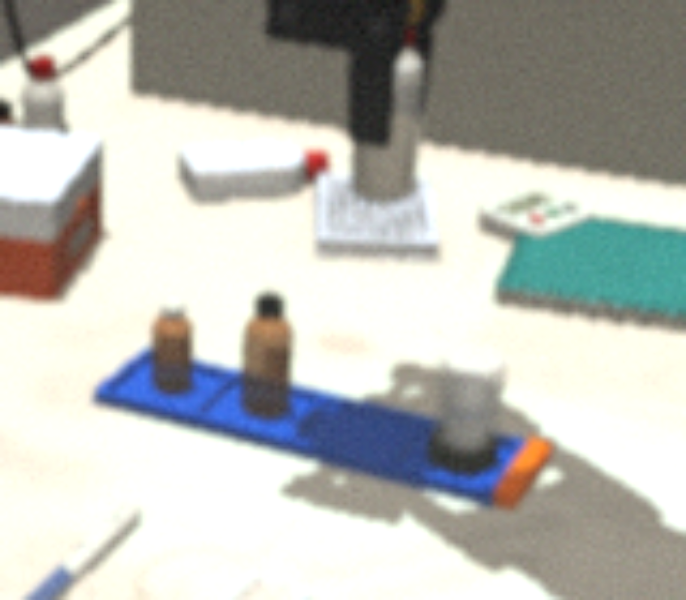

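Request:
{"api": "arm_command", "payload": {"series": [[[0, 0, 1, 0, 0, 0], [0, 0, 3, 0, 0, 0], [0, 0, 5.5, 0, 0, 0], [0, 0, 8, 0, 0, 0], [0, 0, 10.5, 0, 0, 0], [0, 0, 12.3, 0, 0, 0], [0, 0, 13.3, 0, 0, 0], [0, 0, 13.8, 0, 0, 0], [0, 0, 14.1, 0, 0, 0], [0, 0, 14.3, 0, 0, 0], [0, 0, 14.3, 0, 0, 0], [0, 0, 14.3, 0, 0, 0]]]}}

```text
clock: 35.75
tcp_pos: [511.4, -202.7, 41.8]
tool_rot: [0.0, 1.0, -0.021, 0.0]
ft_force: [-0.6, 0.6, -1.4]
opening: 33.3
grasp_force: 15.0
```

Request:
{"api": "arm_command", "payload": {"series": [[[0, 0, 0, 0, 0, 0], [0, 0, 0, 0, 0, 0], [0, 0, 0, 0, 0, 0], [0, 0, 0, 0, 0, 0], [0, 0, 0, 0, 0, 0], [0, 0, -1, 0, 0, 0], [0, 0, -3, 0, 0, 0], [0, 0, -6, 0, 0, 0], [0, 0, -9, 0, 0, 0], [0, 0, -12, 0, 0, 0], [0, 0, -14, 0, 0, 0], [0, 0, -14, 0, 0, 0]]], "jaw": 6}}

```text
clock: 36.95
tcp_pos: [512.0, -203.1, 184.6]
tool_rot: [0.002, 1.0, -0.021, 0.003]
ft_force: [0.1, -0.6, -0.2]
opening: 60.2
grasp_force: 0.0
```

Request:
{"api": "arm_command", "payload": {"series": [[[0, -1, 0, 0, 0, 0], [0, -3, 0, 0, 0, 0], [0, -6, 0, 0, 0, 0], [0, -9, 0, 0, 0, 0], [0, -13, 0, 0, 0, 0], [0, -17, 0, 0, 0, 0], [0, -21, 0, 0, 0, 0], [0, -25, 0, 0, 0, 0], [0, -29, 0, 0, 0, 0], [0, -33, 0, 0, 0, 0], [0, -35, 0, 0, 0, 0], [0, -35, 0, 0, 0, 0]]]}}

```text
clock: 38.15
tcp_pos: [524.8, 149.8, 179.8]
tool_rot: [-0.0, 1.0, -0.019, -0.001]
ft_force: [0.3, 0.4, 0.0]
opening: 59.9
grasp_force: 0.0
```

```bash
python3 - <<'E'
from h import *
s=arm.observe();print(s['clock'],s['tcp_pos'])
d=cams.get_image("side");t=cams.get_image("top")
m=np.zeros((560,800,3),np.uint8)
m[:,:400]=cv2.resize(d[150:255,310:310+105],(400,560));m[:,400:]=cv2.resize(t[175:315,370:470],(400,560))
cv2.imwrite("pics/i.png",cv2.convertScaleAbs(m,alpha=1.3))
E
```

```text
38.15 [524.75596248 149.75472465 179.79484322]
```

View pics/i.png

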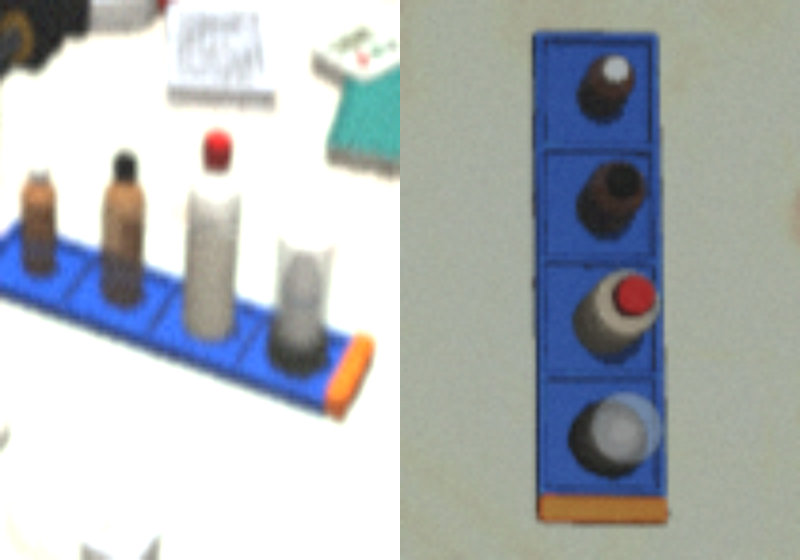

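All four stand upright near the middle of their pockets, in the order white, black, red and clear towards the orange bar. The arm is clear of them.

```bash
python3 -c "
from plant import arm
print(arm.job_done())"
```

```text
the job is handed in; nothing more can be done
None
```

All four items stand upright in the blue tray in reverse order (towards its orange end: white-capped, black-capped, red-capped, objective), and the job was handed in at about 38 s; no verdict was returned.

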